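# Take the pot off the tripod

### The arm

A 6-joint arm with a two-finger parallel gripper is mounted at the origin on a cart in front of the work surface, level with it; the furniture and walls round the work are solid. World frame = base frame: x ahead of the robot, y to its left, z up, the work surface at z = 0. Lengths are in m, angles in rad, forces in N, time in s.
With the tool pointing down it reaches from about 0.375 to 0.925 m from the base axis. Payload 5.7 kg.
Tool frame: the origin (TCP) lies at the very end of the fingers, on their centre line; the grasp point (between the pads) lies 19 mm behind it; z points along the fingers, y is the line along which they close (so a half turn about z gives the same grasp; the last joint's range is limited). The gripper opens to 85 mm and grips with 20 to 120 N. Pads are 22 mm wide; open, the fingers measure 114 mm over their backs; the gripper's body (76 mm by 85 mm) begins 54 mm behind the grasp point. The pads swing forward as they close: fully open they stand 13 mm farther back than shut.
Start: joints at [-1.237, 0.359, 1.51, -0, 1.272, -0.115], TCP at [0.26, -0.541, 0.231] pointing down, gripper open.
Joint ranges: [-2.97, 2.97], [-1.01, 2.36], [0.21, 2.38], [-0.96, 4.11], [0.2, 2.71], [-2.98, 2.98]. Speed limits (rad/s): [2.39, 2.39, 3.14, 3.14, 3.14, 3.14].

### API

Orientations are given as a unit quaternion [w, x, y, z].
In Python, from plant import * gives the robot as it stands.
- The arm moves only by the tool servo_tool, never from a script. Its arguments are lists of equal length, an entry for each row: "dp": the shift along the tool's x, y, z in mm, a list of three; "rotation": the turn, a rotation vector about the tool's x, y, z in degrees, a list of three; "hand": the closure, from -1 (fully open) to 1 (shut). In form: {"dp": [[x, y, z], ...], "rotation": [[wx, wy, wz], ...], "hand": [hand, ...]}. A call has 1 to 12 rows; each row is the pose to reach, as a shift and turn from the pose commanded when the call began, along the tool's axes at that moment; what a row does not reach only later rows make up. A row lasts 1/10 s, in which the tool goes at most 50 mm and 8.59 degrees, less where a joint would pass 70% of its speed; a pose out of reach is approached as far as the arm can. A call with a gripper value outside its range is refused whole. The fingers move at their own pace and stop on an object; the grip force is fixed at half the most. Time passes only in rows, so rows that repeat a pose let the fingers close. It gives the time, the measured TCP pose, the force, the opening and the grip force at its end, in the units of the state.
- get_state(): the state, without advancing time (a new reading comes with each control period).
- get_image(name): name is "scene" or "top" or "wrist"; returns the picture (480x640x3 uint8, blue, green, red); there is no depth.
- get_calibration(name): a dict with "camera_matrix" (3x3 intrinsics, pixels), "k1" (the pictures are not rectified: a ray, as slopes to the right and down, at radius r is drawn at 1 + k1 r^2 times it, then the intrinsics apply), "rvec" (rotation vector, rad) and "tvec" (3), from world to camera coordinates, as OpenCV has them; the wrist camera has in their place "tool_from_camera" (4x4, takes a point from camera to tool coordinates, whose origin is the TCP and whose axes are the flange's). Camera axes: x right, y down, z forward; pixel columns grow to the right and rows downward; lengths in m; the calibration is good to about 2 mm. A picture is of the moment at which its call begins: read the wrist's pose just before it. get_calibration takes no time and is no camera call.
- hand_in(): hands the job in; it is judged then, once.
The state is a dict: "time_s": time; "joints": joint angles; "joint_vel": joint speeds; "joint_torque": joint torques, N m; "tcp_pos": TCP position; "orientation": TCP orientation; "force": force on the tool from outside, world axes, zero at the start; "torque": the same for the moment, N m; "finger_gap": finger opening in m; "grasp_force": force on a finger pad.
Only numpy, scipy, OpenCV 4.12 (cv2) and the standard library are available. Lean on these libraries where they do the work, as an engineer would, in place of code of your own. Each camera call takes 0.05 s, during which the arm holds its last target. There are 200 camera calls.

### The job

Lift the steel pot with the orange handle off the tripod, keeping it upright, and set it down gently in the middle of the round cork mat, then let go of it. Leave the pot with the blue handle where it is.

Things in the scene. Friction and masses are not known exactly. Their poses are not given: they have to be found in the camera images.
- pot: open steel pot with orange handle, on the tripod at the start: 74 mm across (85 over the ears), rim 70 mm high, 0.2-0.4 kg. Origin: centre of its underside, z up. A rigid bail arches over the mouth from ears at +y and -y; its grip is a straight orange bar on the pot's axis, middle 118 mm above the origin, 50 mm long in the pot's y, 18 mm wide in x, 14 mm thick, 41 mm clear above the rim.
- stand: low laboratory tripod, fixed: three dark legs (feet within 60 mm of its axis), on top a flat square steel gauze 90 x 90 mm with a white round centre. Origin on the bench under its centre, z up; the gauze's top, on which the orange-handled pot stands freely, is 80 mm above the origin.
- mat: round cork mat lying fixed on the bench, 120 mm across, 5 mm thick. Origin at the centre of its underside, z up; the top is 5 mm above the origin.
- other_pot: a pot of the same shape and size but with a blue handle, standing on the bench: a bystander. Origin and axes as for the other pot; highest point 125 mm above the origin.

How it is judged:
On the way:
1. the orange-handled pot is lifted clear of the tripod, its underside 25 mm or more above the gauze (z of pot in the frame of stand above 0.105 m and angle between pot's own z axis and vertical below 0.35 rad), for 0.2 s.
At the end, for the whole second after the job is handed in: The orange-handled pot stands upright (within 6 degrees) and at rest on the cork mat, its centre within 25 mm of the mat's centre, and the blue-handled pot stands upright within 20 mm of where it was (horizontal distance between pot and mat below 0.025 m and z of pot in the frame of mat between 0.002 and 0.01 m and angle between each of pot, other_pot's own z axis and vertical below 0.1 rad and linear speed of pot below 0.02 m/s and distance of other_pot from where it was at the start of the episode below 0.02 m); the robot touches nothing.
It fails at once if the orange-handled pot is tipped by more than 26 degrees (angle between pot's own z axis and vertical above 0.45 rad).
It fails at once if the orange-handled pot is dropped: let go with its underside more than 15 mm above the mat (horizontal distance between pot and mat below 0.08 m and z of pot in the frame of mat above 0.02 m and contact force between the fingers and pot below 0.05 N).
It fails at once if the blue-handled pot is pushed 20 mm or more or knocked over (distance of other_pot from where it was at the start of the episode above 0.02 m or angle between other_pot's own z axis and vertical above 0.3 rad).
It also fails if it takes over 35 s, if anything falls off the work surface, if the arm or the gripper's body presses on something with over 40 N, if the wrist force passes 120 N, or if a joint passes its speed limit or range.

## Working session

There is one attempt and no reset: what is moved stays moved. The work goes in short steps, Python scripts to look and compute and a tool call to move; the robot and the scene stay as the last step left them, time stands still between calls to the robot, and variables do not carry over. Pictures are saved under pics/ and viewed, at most 10 in all, crops included, and the job is handed in when it is done.

Besides the shell and the picture viewer there is one more tool, called after "Request:" by a JSON object that holds its "op" and its "data". servo_tool: Moves the arm, as the interface text tells. Its arguments: {"type":"object","properties":{"dp":{"type":"array","items":{"type":"array","items":{"type":"number"}}},"rotation":{"type":"array","items":{"type":"array","items":{"type":"number"}}},"hand":{"type":"array","items":{"type":"number"}}},"required":["dp","rotation","hand"]}

```bash
mkdir -p pics; cat > h.py <<'E'
from plant import *
import numpy as np, cv2
from scipy.spatial.transform import Rotation as R
def cam(name, st=None):
    c=get_calibration(name); K=np.array(c["camera_matrix"],float); k1=c["k1"]
    if "rvec" in c:
        Rw=cv2.Rodrigues(np.array(c["rvec"],float))[0]; t=np.array(c["tvec"],float).ravel()
        return K,k1,Rw.T,-Rw.T@t
    T=np.array(c["tool_from_camera"]); q=st["orientation"]; Rt=R.from_quat([q[1],q[2],q[3],q[0]]).as_matrix()
    return K,k1,Rt@T[:3,:3],Rt@T[:3,3]+np.array(st["tcp_pos"])
def ray(C,uv):
    K,k1,Rc,o=C
    n=cv2.undistortPoints(np.array([[uv]],float),K,np.array([k1,0,0,0.]))[0,0]
    return o,Rc@np.array([n[0],n[1],1])
def onz(C,uv,z):
    o,d=ray(C,uv); return o+d*(z-o[2])/d[2]
def blobs(img,lo,hi,minA=40):
    m=cv2.inRange(cv2.cvtColor(img,cv2.COLOR_BGR2HSV),lo,hi)
    cs,_=cv2.findContours(m,cv2.RETR_EXTERNAL,cv2.CHAIN_APPROX_NONE)
    return [(cv2.contourArea(c),cv2.minAreaRect(c),c) for c in sorted(cs,key=cv2.contourArea,reverse=True) if cv2.contourArea(c)>minA]
E
python3 - <<'E'
from h import *
a=get_image("scene");b=get_image("top")
np.save("scene.npy",a);np.save("top.npy",b)
cv2.imwrite("pics/scene.png",a);cv2.imwrite("pics/top.png",b)
s=get_state();print(s)
for n in("scene","top"):print(n,cam(n)[3],cam(n)[2][:,2])
print(get_calibration("wrist"))
for n,i in(("scene",a),("top",b)):
  for col,lo,hi in(("or",(5,150,120),(18,255,255)),("blue",(100,120,80),(125,255,255)),("cork",(8,50,80),(22,150,255))):
    for A,r,c in blobs(i,lo,hi)[:4]:print(n,col,A,np.round(r[0],1),np.round(r[1],1),round(r[2],1),np.round(onz(cam(n),r[0],{"or":.198,"blue":.118,"cork":.005}[col]),3))
E
```

```text
{'time_s': 0.1, 'joints': array([-1.23708522e+00,  3.59436995e-01,  1.51133102e+00,  2.71948095e-07,
        1.27249903e+00, -1.15120110e-01]), 'joint_vel': array([ 0.00033959, -0.00138566, -0.00276399, -0.00057479,  0.00029282,
        0.0008669 ]), 'joint_torque': array([-3.94783438e-04, -5.28658605e+01, -2.79349315e+01, -1.84902860e-04,
        5.17351582e-03, -3.22789629e-05]), 'tcp_pos': array([ 0.26012726, -0.53999664,  0.23053266]), 'orientation': array([-8.32212595e-04,  9.74923989e-01,  2.22536546e-01, -9.11902895e-05]), 'force': array([-0.51191646,  0.38154641, -0.0877384 ]), 'torque': array([-0.0074717 ,  0.02772986,  0.01580074]), 'grasp_force': 0.0, 'finger_gap': 0.08563722117863001}
scene [0.19203974 0.58166927 0.54551868] [ 0.41294311 -0.74691409 -0.52115002]
top [ 0.48928648 -0.06878629  0.96540576] [ 0.05815306  0.01338221 -0.99821798]
{'camera_matrix': array([[394.96619266,   0.        , 321.61730304],
       [  0.        , 394.96619266, 233.34447307],
       [  0.        ,   0.        ,   1.        ]]), 'k1': -0.004297161388152731, 'tool_from_camera': array([[-5.79
[... 1053 characters left out ...]
1] [51.  43.6] 87.5 [0.283 0.3   0.198]
top or 1326.0 [ 22.5 277. ] [46. 41.] 90.0 [0.492 0.369 0.198]
top or 1189.5 [222.  429.5] [49. 46.] 90.0 [0.283 0.093 0.198]
top blue 777.0 [108.5 186. ] [16.3 51.7] 87.3 [0.627 0.276 0.118]
top blue 700.5 [109. 227.] [16. 48.] 90.0 [0.565 0.275 0.118]
top blue 599.0 [110.3 266.3] [55.3 32.8] 86.4 [0.505 0.273 0.118]
top blue 451.5 [143.5 267. ] [52. 13.] 90.0 [0.503 0.222 0.118]
top cork 191611.5 [319.5 239.5] [639. 479.] 0.0 [ 0.543 -0.038  0.005]
top cork 7571.0 [505.9 435.1] [ 87.8 241.1] 87.4 [ 0.208 -0.338  0.005]
top cork 4143.0 [137.5 439.5] [ 79. 103.] 90.0 [0.214 0.279 0.005]
top cork 3978.0 [218.8 439.2] [78.6 68.4] 87.5 [0.215 0.14  0.005]
```

View pics/scene.png

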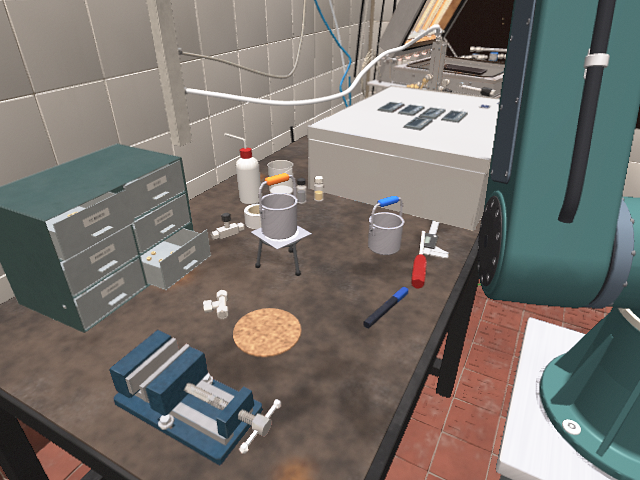

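View pics/top.png

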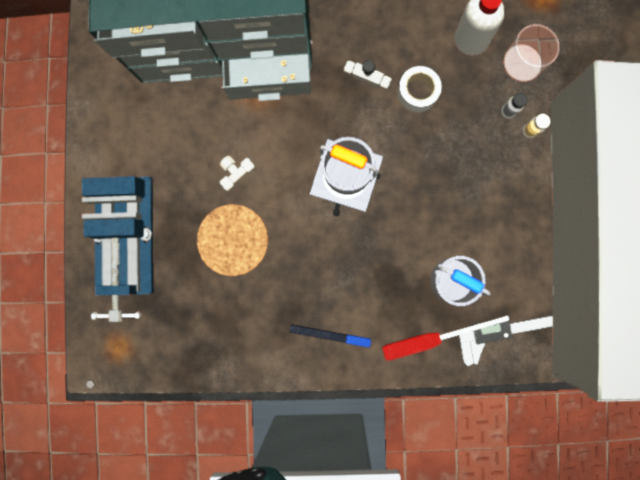

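The scene view shows the orange bar at about (277,180), the pot on the tripod, the mat at (267,331) and the blue pot at (387,232). In the top view the orange bar is at (350,156), the mat at (232,240) and the blue bar at (467,281).

```bash
python3 - <<'E'
from h import *
b=np.load("top.npy");a=np.load("scene.npy");C=cam("top");S=cam("scene")
def roi(i,x0,x1,y0,y1):
    z=np.zeros_like(i);z[y0:y1,x0:x1]=i[y0:y1,x0:x1];return z
def bar(r,Cx,z):
    p=cv2.boxPoints(r[1]);e=[(p[i]+p[(i+1)%4])/2 for i in range(4)]
    l=np.linalg.norm(p[0]-p[1])<np.linalg.norm(p[1]-p[2])
    e0,e1=(e[0],e[2]) if l else (e[1],e[3])
    A,B=onz(Cx,e0,z),onz(Cx,e1,z);return (A+B)/2,np.degrees(np.arctan2(*(A-B)[1::-1]))%180,np.linalg.norm(A-B)
o=blobs(roi(b,320,380,135,180),(8,150,120),(32,255,255))[0];print("orange",bar(o,C,.201))
bl=blobs(roi(b,430,500,250,300),(95,140,120),(125,255,255))[0];print("blue",bar(bl,C,.121))
k=blobs(roi(b,180,290,190,290),(8,90,130),(24,255,255))[0];e=cv2.fitEllipse(k[2]);print("mat",e,onz(C,e[0],.005))
k2=blobs(roi(a,220,310,300,365),(8,90,130),(24,255,255))[0];e=cv2.fitEllipse(k2[2]);print("mat scene",e,onz(S,e[0],.005))
os=blobs(roi(a,255,300,165,195),(5,150,120),(25,255,255))[0];print(os[1])
# triangulate orange
o1,d1=ray(C,o[1][0]);o2,d2=ray(S,os[1][0]);d1/=np.linalg.norm(d1);d2/=np.linalg.norm(d2)
st=np.linalg.lstsq(np.c_[d1,-d2],o2-o1,rcond=None)[0];print("tri",o1+d1*st[0],o2+d2*st[1])
q=get_state()["orientation"];M=R.from_quat([q[1],q[2],q[3],q[0]]).as_matrix();print(M.round(3))
E
```

```text
orange (array([ 0.64260398, -0.08572443,  0.201     ]), np.float64(65.32814837407055), np.float64(0.04983830388331045))
blue (array([ 0.46983317, -0.25545591,  0.121     ]), np.float64(58.27562938695999), np.float64(0.0483858942978027))
mat ((232.0767364501953, 239.712890625), (70.94242095947266, 72.28002166748047), 17.74831771850586) [0.54678125 0.10859945 0.005     ]
mat scene ((266.53662109375, 331.8175964355469), (47.308414459228516, 67.92911529541016), 82.83149719238281) [0.54446576 0.11513647 0.005     ]
((276.69671630859375, 178.8360595703125), (8.474454879760742, 23.304752349853516), 76.75948333740234)
tri [ 0.64339714 -0.08584297  0.19690666] [ 0.643854   -0.08557841  0.1969924 ]
[[ 0.901  0.434 -0.001]
 [ 0.434 -0.901  0.002]
 [ 0.    -0.002 -1.   ]]
```

Request:
{"op": "servo_tool", "data": {"dp": [[0,0,-25],[10,-5,-60],[45,-20,-75],[85,-38,-75],[130,-58,-75],[175,-78,-75],[220,-98,-75],[265,-119,-75],[310,-139,-75],[355,-159,-75],[400,-179,-75],[445,-200,-75]], "rotation": [[0,0,0],[0,0,0],[0,0,-3],[0,0,-7],[0,0,-11],[0,0,-15],[0,0,-19],[0,0,-23],[0,0,-27],[0,0,-31],[0,0,-35],[0,0,-39.5]], "hand": [-1,-1,-1,-1,-1,-1,-1,-1,-1,-1,-1,-1]}}

```text
time_s: 1.3
tcp_pos: [0.5753, -0.1655, 0.3059]
orientation: [-0.0, 0.842, 0.54, -0.0]
force: [0.7, -0.7, -0.6]
finger_gap: 0.0854
grasp_force: 0.0
```

Request:
{"op": "servo_tool", "data": {"dp": [[30,8,0],[65,18,0],[90,26,0],[101,28,0],[101,28,0],[101,28,0],[101,28,0]], "rotation": [[0,0,0],[0,0,0],[0,0,0],[0,0,0],[0,0,0],[0,0,0],[0,0,0]], "hand": [-1,-1,-1,-1,-1,-1,-1]}}

```text
time_s: 2.0
tcp_pos: [0.6413, -0.0886, 0.3063]
orientation: [-0.0, 0.843, 0.538, -0.0]
force: [0.3, -0.2, -0.8]
finger_gap: 0.0858
grasp_force: 0.0
```

```bash
cat > w.py <<'E'
from h import *
import sys
s=get_state();w=get_image("wrist");cv2.imwrite("pics/%s.png"%sys.argv[1],w);C=cam("wrist",s)
print(s["tcp_pos"],s["orientation"])
for A,r,c in blobs(w,(5,150,120),(32,255,255),300)[:3]:
    p=cv2.boxPoints(r);e=[(p[i]+p[(i+1)%4])/2 for i in range(4)]
    e0,e1=(e[0],e[2]) if np.linalg.norm(p[0]-p[1])<np.linalg.norm(p[1]-p[2]) else (e[1],e[3])
    X,Y=onz(C,e0,.198),onz(C,e1,.198)
    print(A,np.round(r[0]),np.round(r[1]),(X+Y)/2,np.degrees(np.arctan2((X-Y)[1],(X-Y)[0]))%180,np.linalg.norm(X-Y))
E
python3 w.py w1
```

```text
[ 0.64131287 -0.08856892  0.30630435] [-5.21538672e-05  8.42752135e-01  5.38301673e-01 -3.79672080e-04]
1764.5 [321. 224.] [72. 26.] [ 0.64256406 -0.08507553  0.198     ] 65.0754376943628 0.04981389780148642
```

View pics/w1.png

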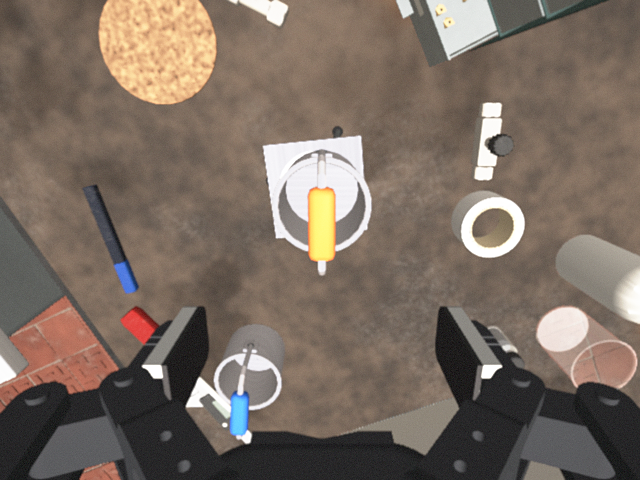

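The wrist view shows the orange bar at (321,224), aligned with the tool and in between the fingers; the mat is at (157,45). I can go straight down.

Request:
{"op": "servo_tool", "data": {"dp": [[4,0,25],[4,0,55],[4,0,80],[4,0,100],[4,0,115],[4,0,124],[4,0,127],[4,0,127],[4,0,127]], "rotation": [[0,0,0],[0,0,0],[0,0,0],[0,0,0],[0,0,0],[0,0,0],[0,0,0],[0,0,0],[0,0,0]], "hand": [-1,-1,-1,-1,-1,-1,-1,-1,-1]}}

```text
time_s: 2.95
tcp_pos: [0.6445, -0.084, 0.1803]
orientation: [0.001, 0.842, 0.539, 0.001]
force: [-0.8, 1.5, -0.0]
finger_gap: 0.085
grasp_force: 0.0
```

Request:
{"op": "servo_tool", "data": {"dp": [[0,0,0],[0,0,0],[0,0,0],[0,0,0],[0,0,0],[0,0,0],[0,0,0],[0,0,0],[0,0,0],[0,0,0]], "rotation": [[0,0,0],[0,0,0],[0,0,0],[0,0,0],[0,0,0],[0,0,0],[0,0,0],[0,0,0],[0,0,0],[0,0,0]], "hand": [0,0.3,0.5,0.6,0.8,1,1,1,1,1]}}

```text
time_s: 3.95
tcp_pos: [0.6439, -0.0836, 0.1795]
orientation: [-0.0, 0.842, 0.539, 0.0]
force: [-1.3, 0.8, 4.3]
finger_gap: 0.0164
grasp_force: 59.5
```

Request:
{"op": "servo_tool", "data": {"dp": [[0,0,-3],[0,0,-10],[0,0,-20],[0,0,-32],[0,0,-45],[0,0,-57],[0,0,-65],[0,0,-70],[0,0,-70],[0,0,-70]], "rotation": [[0,0,0],[0,0,0],[0,0,0],[0,0,0],[0,0,0],[0,0,0],[0,0,0],[0,0,0],[0,0,0],[0,0,0]], "hand": [1,1,1,1,1,1,1,1,1,1]}}

```text
time_s: 4.95
tcp_pos: [0.6436, -0.0836, 0.249]
orientation: [-0.0, 0.842, 0.539, -0.0]
force: [0.3, -0.0, -2.3]
finger_gap: 0.0173
grasp_force: 58.7
```

```bash
python3 w.py w2; python3 -c "
from h import *
b=get_image('scene');cv2.imwrite('pics/s2.png',b)"
```

```text
[ 0.64364944 -0.0836278   0.24897563] [-2.59758941e-04  8.42389323e-01  5.38869306e-01 -1.81128139e-04]
6004.5 [322. 338.] [129.  52.] [ 0.62367128 -0.12756833  0.198     ] 65.19735087610646 0.08398551007125911
```

View pics/s2.png

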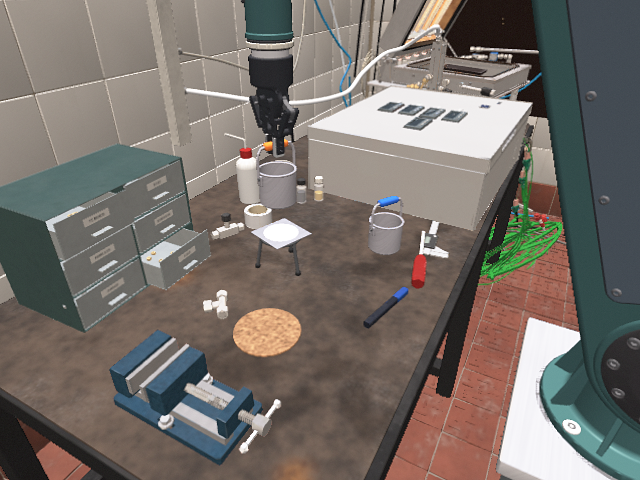

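The scene view shows the pot hanging upright at about (277,183), clear of the gauze at (281,233). The blue pot has not moved. Next I carry it to the mat.

Request:
{"op": "servo_tool", "data": {"dp": [[4,-5,0],[13,-16,0],[26,-32,0],[41,-51,0],[58,-72,0],[76,-94,0],[93,-115,0],[108,-134,0],[121,-149,0],[130,-161,0],[136,-168,0],[138,-170,0]], "rotation": [[0,0,0],[0,0,0],[0,0,0],[0,0,0],[0,0,0],[0,0,0],[0,0,0],[0,0,0],[0,0,0],[0,0,0],[0,0,0],[0,0,0]], "hand": [1,1,1,1,1,1,1,1,1,1,1,1]}}

```text
time_s: 6.25
tcp_pos: [0.5467, 0.114, 0.2494]
orientation: [-0.0, 0.842, 0.539, 0.0]
force: [0.4, 0.2, -2.1]
finger_gap: 0.0169
grasp_force: 58.7
```

Request:
{"op": "servo_tool", "data": {"dp": [[0,0,0],[0,0,8],[0,0,20],[0,0,35],[0,0,50],[0,0,65],[0,0,80],[0,0,95],[0,0,108],[0,0,116],[0,0,120],[0,0,120]], "rotation": [[0,0,0],[0,0,0],[0,0,0],[0,0,0],[0,0,0],[0,0,0],[0,0,0],[0,0,0],[0,0,0],[0,0,0],[0,0,0],[0,0,0]], "hand": [1,1,1,1,1,1,1,1,1,1,1,1]}}

```text
time_s: 7.45
tcp_pos: [0.5472, 0.1127, 0.1287]
orientation: [-0.0, 0.842, 0.539, -0.0]
force: [-0.5, 0.4, -3.2]
finger_gap: 0.0167
grasp_force: 58.7
```

```bash
python3 -c "
from h import *
s=get_state();print(s['tcp_pos'],s['force'],s['finger_gap'])
a=get_image('scene')[180:420,150:420];b=get_image('top')[130:370,110:380]
cv2.imwrite('pics/s3.png',np.hstack([cv2.resize(a,None,fx=1.4,fy=1.4),cv2.resize(b,None,fx=1.4,fy=1.4)]))"
```

```text
[0.54717227 0.11271782 0.12874146] [-0.47802971  0.38618798 -3.24763106] 0.01666709386401809
```

View pics/s3.png

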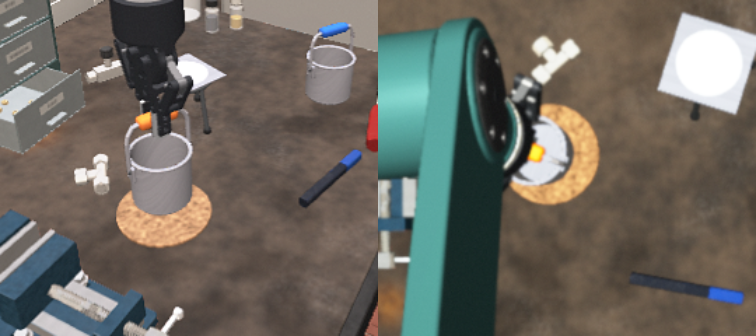

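The pot hangs upright over the mat's centre (left panel: pot base at about (162,208), mat at (163,213)), about 24 mm above it. I lower it slowly until contact.

Request:
{"op": "servo_tool", "data": {"dp": [[0,0,6],[0,0,12],[0,0,16],[0,0,19],[0,0,21],[0,0,22],[0,0,23],[0,0,23.5],[0,0,24],[0,0,24]], "rotation": [[0,0,0],[0,0,0],[0,0,0],[0,0,0],[0,0,0],[0,0,0],[0,0,0],[0,0,0],[0,0,0],[0,0,0]], "hand": [1,1,1,1,1,1,1,1,1,1]}}

```text
time_s: 8.55
tcp_pos: [0.5475, 0.1129, 0.1054]
orientation: [-0.0, 0.842, 0.539, 0.0]
force: [0.0, -0.4, -1.5]
finger_gap: 0.0168
grasp_force: 58.7
```

Request:
{"op": "servo_tool", "data": {"dp": [[0,0,0.5],[0,0,1],[0,0,1],[0,0,1.5],[0,0,1.5]], "rotation": [[0,0,0],[0,0,0],[0,0,0],[0,0,0],[0,0,0]], "hand": [1,1,1,1,1]}}

```text
time_s: 9.05
tcp_pos: [0.5475, 0.113, 0.1045]
orientation: [-0.0, 0.842, 0.539, 0.0]
force: [-2.1, 0.6, 5.2]
finger_gap: 0.0171
grasp_force: 59.6
```

It is in contact (force z up to +5 N), so I open the gripper and retreat upward.

Request:
{"op": "servo_tool", "data": {"dp": [[0,0,0],[0,0,0],[0,0,0],[0,0,0],[0,0,0],[0,0,0],[0,0,0],[0,0,0],[0,0,0],[0,0,0]], "rotation": [[0,0,0],[0,0,0],[0,0,0],[0,0,0],[0,0,0],[0,0,0],[0,0,0],[0,0,0],[0,0,0],[0,0,0]], "hand": [0.5,0.2,-0.2,-0.6,-1,-1,-1,-1,-1,-1]}}

```text
time_s: 10.05
tcp_pos: [0.5474, 0.1129, 0.1038]
orientation: [-0.0, 0.842, 0.539, -0.0]
force: [0.1, 0.7, 0.5]
finger_gap: 0.0853
grasp_force: 0.0
```

Request:
{"op": "servo_tool", "data": {"dp": [[0,0,-5],[0,0,-15],[0,0,-30],[0,0,-50],[0,0,-75],[0,0,-105],[0,0,-135],[0,0,-160],[0,0,-175],[0,0,-180],[0,0,-180]], "rotation": [[0,0,0],[0,0,0],[0,0,0],[0,0,0],[0,0,0],[0,0,0],[0,0,0],[0,0,0],[0,0,0],[0,0,0],[0,0,0]], "hand": [-1,-1,-1,-1,-1,-1,-1,-1,-1,-1,-1]}}

```text
time_s: 11.15
tcp_pos: [0.5478, 0.1129, 0.2849]
orientation: [0.0, 0.842, 0.539, 0.001]
force: [-0.3, -0.3, -1.4]
finger_gap: 0.0858
grasp_force: 0.0
```

```bash
sed -i 's/\.198/.123/g' w.py; python3 w.py w4; python3 -c "
from h import *
a=get_image('scene')[150:420,150:440]
cv2.imwrite('pics/s4.png',np.hstack([cv2.resize(a,(387,360)),cv2.resize(cv2.imread('pics/w4.png'),(400,360))]))"
```

```text
[0.54781118 0.11288022 0.2849299 ] [4.38369542e-04 8.42383554e-01 5.38877451e-01 9.21591673e-04]
1186.0 [320. 212.] [60. 21.] [0.54657938 0.11136504 0.123     ] 65.13172102194622 0.04937856954142396
```

View pics/s4.png

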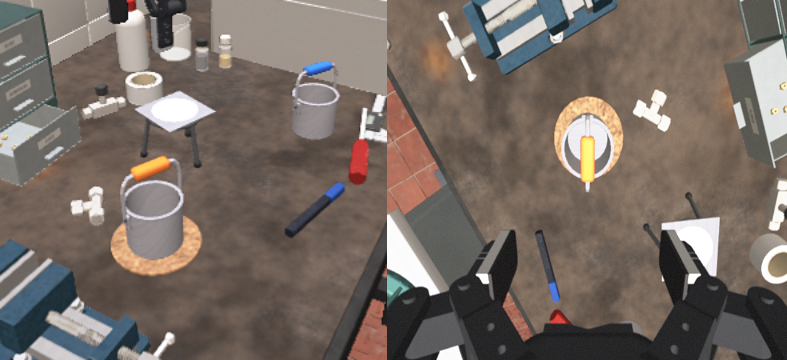

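The pot stands upright and centred on the mat: its bar is at world (0.547, 0.111), the mat at about (0.546, 0.111). The gripper is clear and the blue pot has not been disturbed.

```bash
python3 -c "
from plant import *
print(hand_in())"
```

```text
the job is handed in; nothing more can be done
None
```

The orange-handled pot was lifted off the tripod, set down upright on the cork mat within a few millimetres of its centre and let go; the blue-handled pot was not touched, and the job is handed in (no verdict was returned).

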